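Traverse a bangle over the inspection light

TASK

Turn the knob on the sliding carriage so that the agate bangle it carries comes to rest centred over the round light window of the light box, not over the square pad. The knob travels along with the carriage as it turns; do not touch the bangle itself, and leave the lamp's dimmer knob on its separate box alone.

Things in the scene. Friction and masses are not known exactly. Their poses are not given: they have to be found in the camera images.
- feed_knob: Knob to turn, on the carriage's end nearest the robot: black bar 50 mm long (its x), 14 thick (its y), on a disc 52 wide, 6 thick. Origin: on the axis at the disc's underside, 62 above the table, z up; the bar spans 6 to 42 above the origin, pinch it at 30. Deck below: 100x96, top 56 high. Turns at most 1.6 rad either way from bar square to the slide; about 0.15 N m; stays where left.
- bangle: Agate ring lying flat, clipped to the carriage (mm): 80 outer, 56 inner diameter, 12 thick. Origin: ring's centre, at its underside, 52 above the table. Its y axis is the slide's direction; the knob's axis lies 125 along its -x. Rack and pinion: each radian the knob turns counterclockwise from above moves knob, carriage and bangle together 40 mm along this +y (clockwise: -y), in proportion.
- light: Round light window, bright disc in a steel rim, 44 mm diameter, 6 high, fixed on top of the grey light box (300x360, 30 high) under the bangle's path, left or right of its start, 28 to 56 mm away (0.7 to 1.4 rad of knob, one grasp). Origin: its centre, at its underside, 30 above the table. The square metal pad, 40x40 mm, on the other side is not the target.
- dimmer (a joint): Turn (rad, 0 at the start, counterclockwise positive) of the lamp dimmer's knob: the same black bar knob, but on its own grey plastic box (110x90, 45 mm high; knob top 91 above the table) about 290 mm to the left (+y) of the light box's centre. To be left alone.

How it is judged:
By the outcome, as a careful person would: the job done as asked, in the order asked, and still so for the second after the job is handed in, with the robot touching nothing.
It also fails if it takes over 32 s, if anything falls off the work surface, if the arm or the gripper's body presses on something with over 40 N, if the wrist force passes 120 N, or if a joint passes its speed limit or range.

ROBOT

A 6-joint arm with a two-finger parallel gripper is mounted at the origin on the work surface. World frame = base frame: x ahead of the robot, y to its left, z up, the work surface at z = 0. Lengths are in m, angles in degrees, forces in N, time in s.
With the tool pointing down it reaches from about 0.375 to 0.9 m from the base axis. Payload 3.1 kg.
Tool frame: the origin (TCP) lies midway between the tips of the shut fingers; the grasp point (between the pads) lies bot.hold_point_z behind it (bot.hold_point_z is the distance from the TCP to the grasp point, in m); z points along the fingers, y is the direction in which the jaws open and shut (so a half turn about z gives the same grasp; the last joint's range is limited). The gripper opens to 87 mm and grips with 3 to 60 N. Pads are 19 mm wide; open, the fingers measure 117 mm over their backs; the gripper's body (75 mm by 190 mm) begins 51 mm behind the grasp point.
Start: joints at [62.653, 30.224, 82.088, -0, 67.689, -10.227], TCP at [0.184, 0.597, 0.223] pointing down, gripper open.
Joint ranges: [-176.69, 176.69], [-43.24, 126.21], [12.49, 139.97], [-82, 262], [0, 151.66], [-163.58, 163.58]. Speed limits (degrees/s): [159.86, 159.86, 180, 180, 180, 180].

INTERFACE

Orientations are given as a 3x3 rotation matrix whose columns are the frame's x, y, z axes.
In Python, from rig import bot, vision gives the robot as it stands.
- The arm moves only by the shell command python3 -m inch 'ROWS'. ROWS is JSON, a list of rows, each a list of 5 numbers: the finger opening in mm, from 0 to 87, then the shift along the tool's x, y, z in mm, then the turn about the tool's z in rad. In form: [[hand, dx, dy, dz, roll], ...]. A call has 1 to 8 rows; each row is the pose to reach, as a shift and turn from the pose measured when the call began, along the tool's axes at that moment; what a row does not reach only later rows make up. A row lasts 1/10 s, in which the tool goes at most 50 mm and 8.59 degrees, less where a joint would pass 70% of its speed; a pose out of reach is approached as far as the arm can. A call with a gripper value outside its range is refused whole. The fingers move at their own pace and stop on an object; the grip force is fixed at half the most. Time passes only in rows, so rows that repeat a pose let the fingers close. It gives the time, the measured TCP pose, the force and the opening at its end, in the units of the state.
- bot.read_state(): the state, without advancing time (a new reading comes with each control period).
- vision.capture(name): name is "side" or "top"; returns (picture, depth): 384x512x3 uint8, red, green, blue; 384x512 float32, m along the optical axis (not along the pixel's ray), 0 where there is no reading.
- vision.camera_model(name): a dict with "intrinsics" (3x3 intrinsics, pixels), "dist" ([k1, k2, p1, p2, k3] as OpenCV has them; the pictures are not rectified), "camera_from_world" (4x4, takes a point from world to camera coordinates). Camera axes: x right, y down, z forward; pixel columns grow to the right and rows downward; lengths in m; the calibration is good to about 2 mm. A picture is of the moment at which its call begins. camera_model takes no time and is no camera call.
- bot.hand_in(): hands the job in, once; it reports no verdict.
The state is a dict: "time_s": time; "joint_positions": joint angles; "qvel": joint speeds; "tau": joint torques, N m; "position": TCP position; "tcp_rot": TCP orientation; "force": force on the tool from outside, world axes, zero at the start; "moment": the same for the moment, N m; "opening": opening from 0.0 (shut) to 1.0 (fully open).
Only numpy, scipy, OpenCV 4.12 (cv2) and the standard library are available. Lean on these libraries where they do the work, as an engineer would, in place of code of your own. Each camera call takes 0.05 s, during which the arm holds its last target. There are 200 camera calls.

## Working session

There is one attempt and no reset: what is moved stays moved. The work goes in short steps, Python scripts to look and compute and a shell command to move; the robot and the scene stay as the last step left them, time stands still between calls to the robot, and variables do not carry over. Pictures are saved under pics/ and viewed, about 8 in all and at most 12, crops included, and the job is handed in when it is done.

```bash
mkdir -p pics
cat > h.py <<'E'
import numpy as np, cv2
from rig import bot, vision
def grab(n,tag):
    p,d=vision.capture(n); cv2.imwrite(f'pics/{tag}.png',p[:,:,::-1]); np.save(f'pics/{tag}_d.npy',d); return p,d
def px2w_z(n,uv,z):
    m=vision.camera_model(n);K=np.array(m['intrinsics']);T=np.array(m['camera_from_world'])
    r=cv2.undistortPoints(np.array(uv,float).reshape(-1,1,2),K,np.array(m['dist'])).reshape(-1,2)
    R=T[:3,:3];c=-R.T@T[:3,3]; w=np.c_[r,np.ones(len(r))]@R
    return c+w*((z-c[2])/w[:,2])[:,None]
E
python3 - <<'E'
from h import *
a,_=grab('top','top0');b,_=grab('side','side0')
s=bot.read_state();print(s['time_s'],s['position'],s['tcp_rot'],bot.hold_point_z,s['opening'])
for n in('top','side'):
    T=np.array(vision.camera_model(n)['camera_from_world']);print(n,-T[:3,:3].T@T[:3,3],T[:3,:3].round(2).tolist())
E
```

```text
0.1 [0.18366371 0.596724   0.22168382] [[-9.55689167e-01  2.94376409e-01 -8.63804405e-04]
 [ 2.94377503e-01  9.55687674e-01 -1.71910324e-03]
 [ 3.19463783e-04 -1.89721293e-03 -9.99998149e-01]] 0.0187 1.0009491318988735
top [0.46193916 0.13191312 1.00673464] [[0.02, -1.0, -0.03], [-0.99, -0.01, -0.12], [0.12, 0.03, -0.99]]
side [ 0.3011223  -0.20321216  0.57957067] [[0.79, -0.61, 0.0], [-0.45, -0.59, -0.67], [0.41, 0.53, -0.75]]
```

View pics/top0.png

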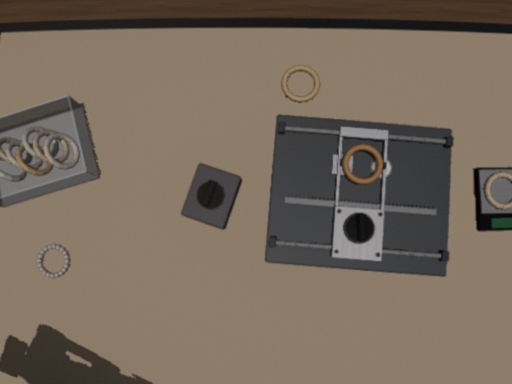

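View pics/side0.png

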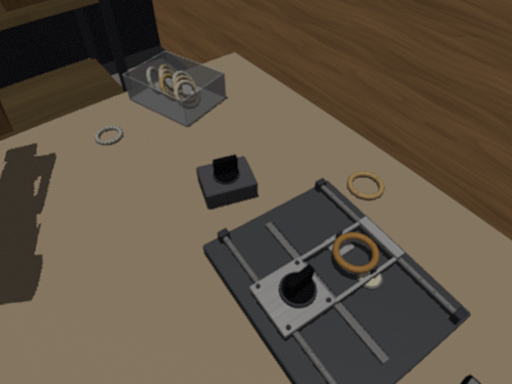

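The top view shows the carriage knob at about (359,228), the bangle at (363,164), a bright disc at about (385,168) on the right (-y), and the square pad at about (337,163). I'll enlarge both views.

Run:
```python
import cv2,numpy as np
a=cv2.imread('pics/top0.png')[115:275,265:455]
b=cv2.imread('pics/side0.png')[205:335,240:400]
f=lambda i,s:cv2.resize(np.clip(255*(i/255.)**.6,0,255).astype('uint8'),None,fx=s,fy=s,interpolation=cv2.INTER_CUBIC)
cv2.imwrite('pics/ct.png',f(a,4));cv2.imwrite('pics/cs.png',f(b,4))
```

```text
(no output)
```

View pics/ct.png

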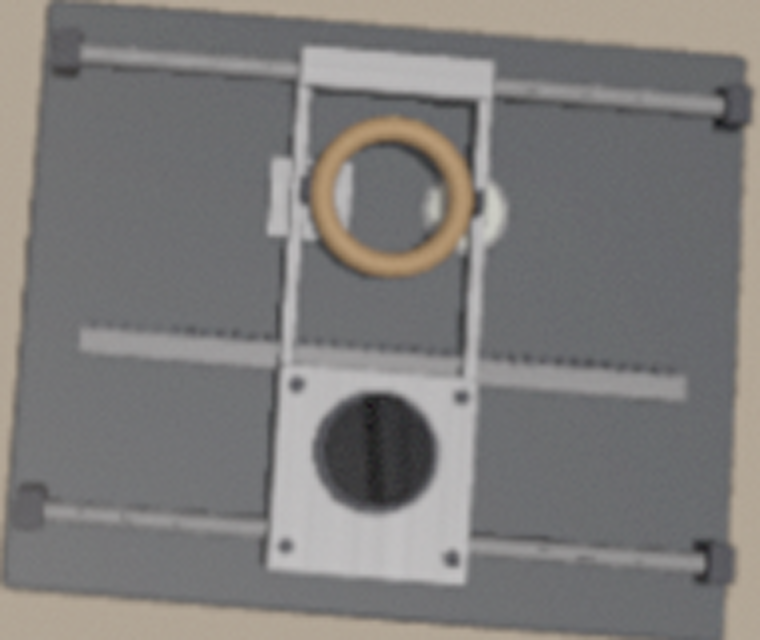

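View pics/cs.png

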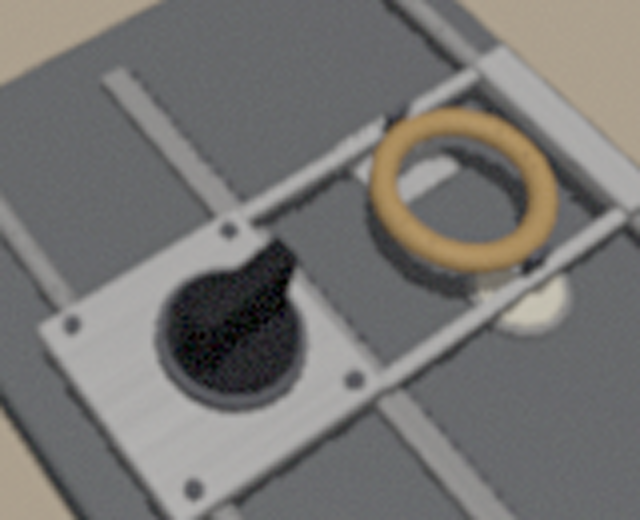

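Run:
```python
from h import *
C=lambda l:[((x+.5)/4-.5+265,(y+.5)/4-.5+115) for x,y in l]
S=lambda l:[((x+.5)/4-.5+240,(y+.5)/4-.5+205) for x,y in l]
T=lambda l,z:px2w_z('top',C(l),z)
ring=T([(392.5,197)],.058)[0]; win=T([(466,211)],.036)[0]; kn=T([(375.5,452)],.067)[0]
print('ring',ring,'win',win,'knob',kn, 'ring side',px2w_z('side',S([(464,190)]),.058),'disc side',px2w_z('side',S([(230,340)]),.065))
r=T([(66,52),(732,105),(30,507),(714,562)],.04)
for a,b in((0,1),(2,3)): d=r[a]-r[b];print('slide ang',np.degrees(np.arctan2(-d[0],d[1])))
r=T([(80,340),(686,388)],.034);d=r[0]-r[1];print(np.degrees(np.arctan2(-d[0],d[1])))
d=ring-kn;print('knob->ring',np.degrees(np.arctan2(d[1],d[0])),np.hypot(*d[:2]))
# bar top dark points via depth
dp=np.load('pics/top0_d.npy');m=vision.camera_model('top');K=np.array(m['intrinsics']);Tm=np.array(m['camera_from_world'])
v,u=np.mgrid[205:255,335:385];v=v.ravel();u=u.ravel();z=dp[v,u]
n=cv2.undistortPoints(np.c_[u,v].astype(float).reshape(-1,1,2),K,np.array(m['dist'])).reshape(-1,2)
P=(np.c_[n,np.ones(len(n))]*z[:,None]-Tm[:3,3])@Tm[:3,:3]
P=P[(z>0)];b=P[P[:,2]>.085];print(len(b),b.mean(0) if len(b) else '')
if len(b)>5:
    c,(w,h),a=cv2.minAreaRect(b[:,:2].astype('f4'));ev,V=np.linalg.eigh(np.cov(b[:,:2].T));print(c,w,h,a,'bar ang',np.degrees(np.arctan2(V[1,1],V[0,1])),'z',np.percentile(b[:,2],[5,50,95]))
    s=bot.read_state();R=np.array(s['tcp_rot']);print('shift to bar in tool',1e3*R.T@(np.array([*b[:,:2].mean(0),.25])-s['position']))
```

```text
ring [ 0.63857144 -0.04694925  0.058     ] win [ 0.63609139 -0.0877676   0.036     ] knob [ 0.51410847 -0.03588753  0.067     ] ring side [[ 0.640042  -0.0484625  0.058    ]] disc side [[ 0.51195068 -0.04123934  0.065     ]]
slide ang -3.806853667814021
slide ang -4.008112103558778
-3.8803532184006526
knob->ring -5.078853083226913 0.12495356279097292
230 [ 0.51440761 -0.03679686  0.10101418]
(0.513866662979126, -0.03837282210588455) 0.047462210059165955 0.015078216791152954 2.5301764011383057 bar ang -177.54958261749655 z [0.09014269 0.10241388 0.10523322]
shift to bar in tool [-502.57360767 -508.13859782  -27.51273769]
```

Bar centre is at (0.514,-0.037). The window is about 41 mm along -y from the ring, so the knob turns clockwise about 1.02 rad. Moving above the knob now.

```bash
python3 -m inch '[[87,-30,-30,0,-0.04],[87,-60,-61,0,-0.08],[87,-92,-93,0,-0.12],[87,-124,-125,0,-0.16],[87,-156,-158,0,-0.2],[87,-188,-190,0,-0.24],[87,-220,-222,0,-0.28],[87,-252,-254,0,-0.34]]'
python3 - <<'E'
from h import *
s=bot.read_state();R=np.array(s['tcp_rot']);print(s['time_s'],1e3*R.T@(np.array([.514,-.0375,.16])-s['position']),np.degrees(np.arctan2(R[1,0],R[0,0])),s['joint_positions'])
E
```

```text
time_s: 0.9
position: [0.35, 0.2781, 0.2219]
tcp_rot: [[-0.999, -0.044, -0.001], [-0.044, 0.999, -0.002], [0.001, -0.002, -1.0]]
force: [1.1, 0.4, 0.3]
opening: 1.002
0.9 [-150.11650508 -322.35675233   62.34923798] -177.49604320346774 [ 2.41423410e+01  1.66611298e+01  1.06571058e+02 -8.43626504e-02
  5.68709263e+01 -6.83155089e+01]
```

```bash
python3 -m inch '[[87,-18,-40,0,0],[87,-38,-82,0,0],[87,-58,-124,0,0],[87,-78,-166,0,0],[87,-98,-210,0,0],[87,-118,-252,0,0],[87,-136,-292,20,0],[87,-150,-322,50,0]]'; python3 -m inch '[[87,0,0,10,0],[87,0,0,10,0]]'
python3 - <<'E'
from h import *
grab('top','top1');p,d=grab('side','side1')
s=bot.read_state();R=np.array(s['tcp_rot']);print(s['time_s'],s['position'],1e3*R.T@(np.array([.514,-.0375,.0735])-s['position']),np.degrees(np.arctan2(R[1,0],R[0,0])),s['joint_positions'])
c=cv2.imread('pics/side1.png')[130:350,200:450];c=np.clip(255*(c/255.)**.6,0,255).astype('uint8')
cv2.imwrite('pics/s1.png',cv2.resize(c,None,fx=2.6,fy=2.6,interpolation=cv2.INTER_CUBIC))
E
```

```text
time_s: 1.7
position: [0.5168, -0.0403, 0.1732]
tcp_rot: [[-0.999, -0.042, 0.005], [-0.042, 0.999, -0.004], [-0.005, -0.004, -1.0]]
force: [0.3, 0.0, 0.9]
opening: 0.998
time_s: 1.9
position: [0.5154, -0.0407, 0.1613]
tcp_rot: [[-0.999, -0.04, -0.0], [-0.04, 0.999, -0.002], [0.0, -0.002, -1.0]]
force: [-0.2, 0.5, 0.1]
opening: 0.998
2.0 [ 0.51594796 -0.03937089  0.16320526] [ 2.14526595  2.23480678 89.69242543] -177.56363188166864 [ -16.68277609   26.78925484  101.05705492   -0.14277595   51.92647393
 -109.03104056]
```

View pics/s1.png

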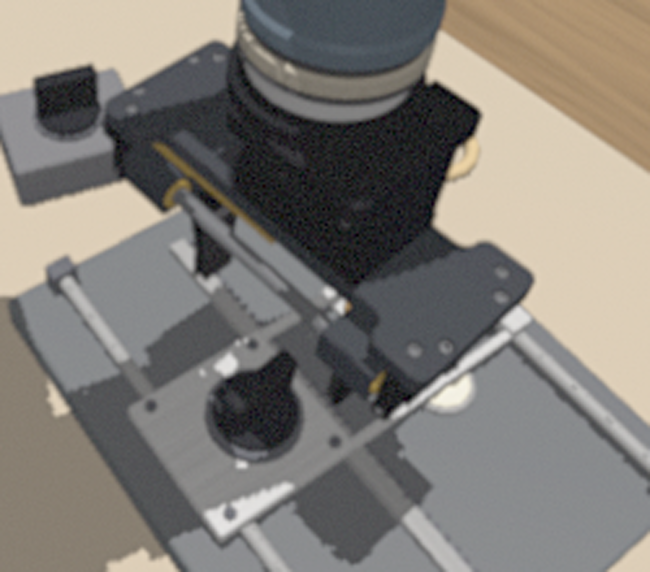

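The side view shows the open jaws straddling the knob bar, with the fingers to either side of it. Now going down and closing.

```bash
python3 -m inch '[[87,2,2,15,0],[87,2,2,32,0],[87,2,2,50,0],[87,2,2,65,0],[60,2,2,78,0],[45,2,2,86,0],[35,2,2,89,0],[30,2,2,89,0]]'; python3 -m inch '[[20,0,0,0,0],[10,0,0,0,0],[0,0,0,0,0],[0,0,0,0,0],[0,0,0,0,0],[0,0,0,0,0],[0,0,0,0,0]]'
python3 - <<'E'
from h import *
s=bot.read_state();R=np.array(s['tcp_rot']);print(s['time_s'],s['position'],s['opening']*87,s['force'],s['moment'],np.degrees(np.arctan2(R[1,0],R[0,0])))
E
```

```text
time_s: 2.8
position: [0.5142, -0.0371, 0.0747]
tcp_rot: [[-0.999, -0.044, 0.004], [-0.044, 0.999, -0.003], [-0.004, -0.003, -1.0]]
force: [-0.2, 0.9, 0.5]
opening: 0.719
time_s: 3.5
position: [0.5144, -0.0377, 0.0747]
tcp_rot: [[-0.999, -0.045, 0.004], [-0.045, 0.999, -0.004], [-0.004, -0.004, -1.0]]
force: [0.3, -3.1, 0.3]
opening: 0.161
3.5 [ 0.5143628  -0.03770556  0.07468616] 13.971187470562967 [ 0.34287276 -3.09852558  0.27227439] [-0.37129334  0.07850226  0.23382977] -177.42221666506427
```

Gripped at 14 mm, the bar's thickness. First half of the turn: 0.5 rad clockwise, following 20 mm along -slide, which is (+2.3,-19.9) in tool axes.

```bash
python3 -m inch '[[0,0.3,-2.5,0,0.0625],[0,0.6,-5,0,0.125],[0,0.9,-7.5,0,0.1875],[0,1.2,-10,0,0.25],[0,1.4,-12.4,0,0.3125],[0,1.7,-14.9,0,0.375],[0,2,-17.4,0,0.4375],[0,2.3,-19.9,0,0.5]]'
python3 - <<'E'
from h import *
s=bot.read_state();R=np.array(s['tcp_rot']);a=np.degrees(np.arctan2(R[1,0],R[0,0]));print(s['time_s'],s['position'],s['opening']*87,s['force'],s['moment'],a)
t=np.radians(((182.58-a)%360));print('turn',t,'pred y',-.0377-.04*t*.9976)
grab('top','top2');grab('side','side2')
b=cv2.imread('pics/side2.png')[170:340,230:430]
c=cv2.imread('pics/top2.png')[115:275,280:455]
f=lambda i,s:cv2.resize(np.clip(255*(i/255.)**.6,0,255).astype('uint8'),None,fx=s,fy=s,interpolation=cv2.INTER_CUBIC)
b=f(b,2.2);c=f(c,2);h=max(b.shape[0],c.shape[0]);pad=lambda i:cv2.copyMakeBorder(i,0,h-i.shape[0],0,0,0)
cv2.imwrite('pics/m2.png',np.hstack([pad(b),pad(c)]))
E
```

```text
time_s: 4.3
position: [0.513, -0.0577, 0.0747]
tcp_rot: [[-0.897, 0.442, 0.004], [0.442, 0.897, -0.004], [-0.005, -0.002, -1.0]]
force: [0.3, 0.5, -0.7]
opening: 0.162
4.3 [ 0.51299053 -0.05767466  0.07468045] 14.05556783360544 [ 0.30259643  0.5029571  -0.71063942] [ 0.05722617 -0.0931566   0.17182014] 153.7913833965774
turn 0.5024561468240312 pred y -0.057750010082866135
```

View pics/m2.png

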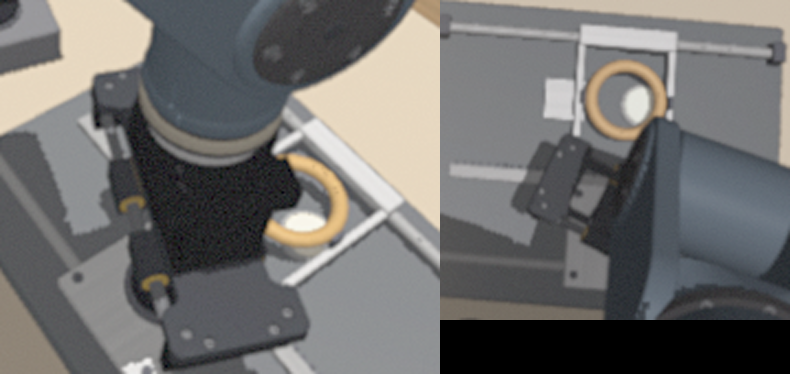

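The carriage follows: the bangle is now halfway onto the round window. Continuing 0.45 rad, then measuring.

```bash
python3 -m inch '[[0,-0.9,-2.1,0,0.056],[0,-1.7,-4.2,0,0.112],[0,-2.6,-6.3,0,0.169],[0,-3.4,-8.3,0,0.225],[0,-4.3,-10.4,0,0.281],[0,-5.1,-12.5,0,0.338],[0,-6,-14.6,0,0.394],[0,-6.8,-16.7,0,0.45]]'
python3 - <<'E'
from h import *
s=bot.read_state();R=np.array(s['tcp_rot']);a=np.degrees(np.arctan2(R[1,0],R[0,0]));print(s['time_s'],s['opening']*87,s['force'],a,'turn',np.radians((182.58-a)%360))
grab('top','top3');grab('side','side3')
b=cv2.imread('pics/side3.png')[220:310,300:400]
c=cv2.imread('pics/top3.png')[135:205,345:415]
f=lambda i,s:cv2.resize(np.clip(255*(i/255.)**.6,0,255).astype('uint8'),None,fx=s,fy=s,interpolation=cv2.INTER_CUBIC)
b=f(b,4);c=f(c,5);h=max(b.shape[0],c.shape[0]);pad=lambda i:cv2.copyMakeBorder(i,0,h-i.shape[0],0,0,0)
cv2.imwrite('pics/m3.png',np.hstack([pad(b),pad(c)]))
E
```

```text
time_s: 5.2
position: [0.5119, -0.0755, 0.0747]
tcp_rot: [[-0.616, 0.787, 0.004], [0.787, 0.616, -0.003], [-0.005, 0.001, -1.0]]
force: [1.4, 0.6, -0.6]
opening: 0.162
5.2 14.061167689060667 [ 1.38605208  0.57958972 -0.55030309] 128.04979678520894 turn 0.9517315878797009
```

View pics/m3.png

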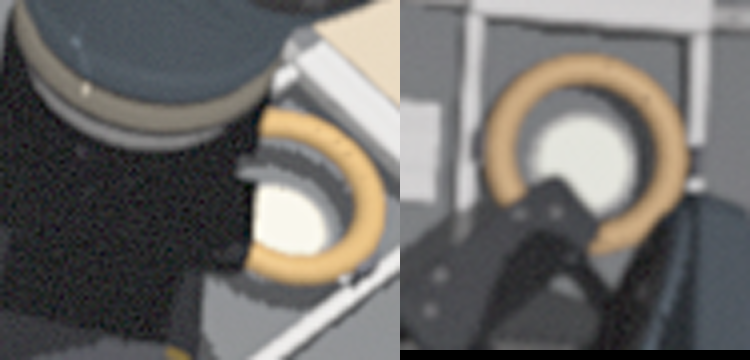

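```bash
cat > fit.py <<'E'
from h import *
from scipy.optimize import least_squares
def fitc(P,r): return least_squares(lambda c:np.hypot(*(P-c).T)-r,P.mean(0),loss='soft_l1',f_scale=.001).x
def run(n,tag,box):
    im=cv2.imread(f'pics/{tag}.png'); x0,x1,y0,y1=box
    hsv=cv2.cvtColor(im,cv2.COLOR_BGR2HSV).astype(int);M=np.zeros(im.shape[:2],bool);M[y0:y1,x0:x1]=1
    r=M&(hsv[...,1]>75)&(hsv[...,0]<25)&(hsv[...,2]>70); w=M&(hsv[...,1]<60)&(hsv[...,2]>185)
    v,u=np.nonzero(r);R=px2w_z(n,np.c_[u,v],.0585)[:,:2]
    c=least_squares(lambda c:np.hypot(*(R-c).T)-.034,R.mean(0),loss='soft_l1',f_scale=.003).x
    # symmetric angular weighting: mean of radial residual per angle
    for _ in range(3):
        a=np.arctan2(*(R-c).T[::-1]);k=np.floor(a/(np.pi/12));B=np.array([R[k==j].mean(0) for j in np.unique(k) if (k==j).sum()>8])
        c=fitc(B,.034)
    v,u=np.nonzero(w);W=px2w_z(n,np.c_[u,v],.036)[:,:2]
    return c,W,len(R)
for n,tag,box in(('top','top3',(355,412,140,192)),('side','side3',(362,400,240,295))):
    c,W,k=run(n,tag,box)
    sy=np.array([.07,.9976]);sx=np.array([.9976,-.07])
    print(n,'ring',c,k,'win n',len(W),'slide extents rel ring mm',1e3*np.array([((W-c)@sy).min(),((W-c)@sy).max(),((W-c)@sx).min(),((W-c)@sx).max()]))
t=lambda p,z:px2w_z('top',[((p[0]+.5-400)/5-.5+345,(p[1]+.5)/5-.5+135)],z)[0]
print('manual ring',t((586,154),.058),'win',t((584.5,165),.036))
E
python3 fit.py
```

```text
top ring [ 0.6363478  -0.08403863] 558 win n 191 slide extents rel ring mm [-19.75446774  12.74140404 -15.02657966  17.2523311 ]
side ring [ 0.63801105 -0.08586449] 621 win n 457 slide extents rel ring mm [-44.70136879  50.19181872 -12.14767697  88.99401917]
manual ring [ 0.63606185 -0.08418274  0.058     ] win [ 0.63564736 -0.08851127  0.036     ]
```

Estimates of the remainder are -2.9, -3.5 and -4.3 mm. I'll turn 0.09 rad more, release, lift, back away and check without occlusion.

```bash
python3 -m inch '[[0,-0.9,-0.8,0,0.03],[0,-1.8,-1.6,0,0.06],[0,-2.7,-2.4,0,0.09],[0,-2.7,-2.4,0,0.09],[0,-2.7,-2.4,0,0.09]]'; python3 -m inch '[[30,0,0,0,0],[40,0,0,0,0],[50,0,0,0,0],[50,0,0,0,0],[50,0,0,-12,0],[50,0,0,-30,0],[50,0,0,-55,0],[50,0,0,-80,0]]'
python3 - <<'E'
from h import *
s=bot.read_state();R=np.array(s['tcp_rot']);print(1e3*R.T@np.array([-.11,.02,.02]))
E
```

```text
time_s: 5.8
position: [0.5117, -0.0793, 0.0747]
tcp_rot: [[-0.543, 0.839, 0.004], [0.839, 0.543, -0.003], [-0.005, 0.002, -1.0]]
force: [1.0, 1.9, -0.8]
opening: 0.156
time_s: 6.6
position: [0.5111, -0.079, 0.1561]
tcp_rot: [[-0.543, 0.839, 0.004], [0.839, 0.543, -0.003], [-0.005, 0.001, -1.0]]
force: [1.0, -0.6, 0.0]
opening: 0.571
[ 76.46720479 -81.4422292  -20.49219106]
```

```bash
python3 -m inch '[[50,20,-20,-10,0],[50,40,-41,-20,0],[50,60,-62,-20,0],[50,76,-81,-20,0],[50,76,-81,-20,0]]'
python3 - <<'E'
from h import *
grab('top','top4');grab('side','side4')
b=cv2.imread('pics/side4.png')[230:310,320:410]
c=cv2.imread('pics/top4.png')[135:205,345:425]
f=lambda i,s:cv2.resize(np.clip(255*(i/255.)**.8,0,255).astype('uint8'),None,fx=s,fy=s,interpolation=cv2.INTER_CUBIC)
b=f(b,4);c=f(c,5);h=max(b.shape[0],c.shape[0]);pad=lambda i:cv2.copyMakeBorder(i,0,h-i.shape[0],0,0,0)
cv2.imwrite('pics/m4.png',np.hstack([pad(b),pad(c)]))
E
```

```text
time_s: 7.1
position: [0.3975, -0.0575, 0.1761]
tcp_rot: [[-0.543, 0.839, -0.0], [0.839, 0.543, -0.002], [-0.001, -0.001, -1.0]]
force: [-0.3, 1.0, -0.3]
opening: 0.578
```

View pics/m4.png

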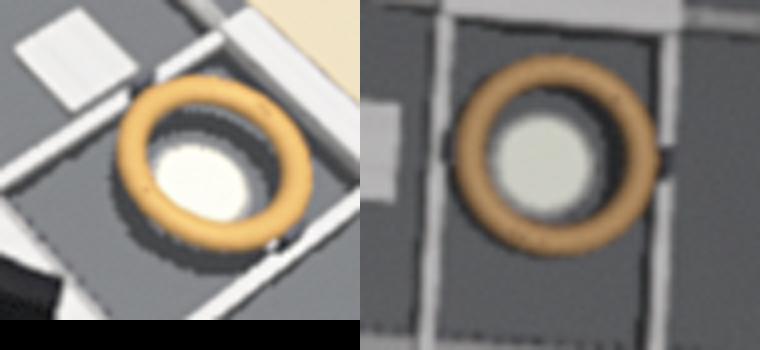

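The window is visible as a disc inside the ring. In the top crop the disc centre is at about (544,163) and the ring centre at about (557,155). I'll compute with the heights.

Run:
```python
from h import *
from scipy import ndimage as nd
sy=np.array([.07,.9976]);sx=np.array([.9976,-.07])
for n,box,thr in(('top',(355,412,138,192),0),('side',(340,402,240,297),0)):
    im=cv2.imread(f'pics/{n}4.png');x0,x1,y0,y1=box
    sub=cv2.resize(im[y0:y1,x0:x1],None,fx=8,fy=8,interpolation=cv2.INTER_CUBIC)
    hsv=cv2.cvtColor(cv2.GaussianBlur(sub,(0,0),3),cv2.COLOR_BGR2HSV).astype(int)
    toim=lambda p:(p+.5)/8-.5+[x0,y0]
    ringm=((hsv[...,1]>90)&(hsv[...,0]<25)&(hsv[...,2]>90)).astype('u1'); wm=((hsv[...,1]<70)&(hsv[...,2]>150)).astype('u1')
    l,k=nd.label(ringm);s=nd.sum(ringm,l,range(1,k+1));ringm=(l==1+np.argmax(s)).astype('u1')
    cs,_=cv2.findContours(ringm,cv2.RETR_CCOMP,cv2.CHAIN_APPROX_NONE);cs=sorted(cs,key=len)[::-1][:2]
    out={}
    for name,cc,z in(('outer',cs[0],.058),('inner',cs[1],.058)):
        P=px2w_z(n,toim(cc[:,0,:].astype(float)),z)[:,:2];c,r=cv2.minEnclosingCircle(P.astype('f4'))
        e=cv2.fitEllipse((P*1e4).astype('f4'));out[name]=np.array(e[0])/1e4;print(n,name,out[name],'diam',np.array(e[1])/1e4)
    hole=nd.binary_fill_holes(ringm)&(ringm==0)
    w=wm.astype(bool)&hole;l,k=nd.label(w);s=nd.sum(w,l,range(1,k+1));w=(l==1+np.argmax(s)).astype('u1')
    cc=max(cv2.findContours(w,cv2.RETR_EXTERNAL,cv2.CHAIN_APPROX_NONE)[0],key=len)
    P=px2w_z(n,toim(cc[:,0,:].astype(float)),.036)[:,:2];e=cv2.fitEllipse((P*1e4).astype('f4'));W=np.array(e[0])/1e4
    print(n,'win',W,'diam',np.array(e[1])/1e4)
    for q in out: print('  win-',q,'slide',1e3*(W-out[q])@sy,'cross',1e3*(W-out[q])@sx)
```

```text
top outer [ 0.63636436 -0.08867005] diam [0.07808068 0.07880923]
top inner [ 0.63617559 -0.08863985] diam [0.05688241 0.05760189]
top win [ 0.63621689 -0.08784716] diam [0.03593198 0.03652078]
  win- outer slide 0.8105909863281155 cross -0.20470920410162774
  win- inner slide 0.7936771386718707 cross -0.014278706054731539
side outer [ 0.63819888 -0.08883604] diam [0.07991914 0.08370664]
side inner [ 0.63712339 -0.08923011] diam [0.05449946 0.05536815]
side win [ 0.64055527 -0.08781558] diam [0.03426935 0.04353556]
  win- outer slide 1.182951547851558 cross 2.279309431152256
  win- inner slide 1.6513634374999844 cross 3.3246313964843246
```

Top-view fits with no occlusion put the window centre 0.8 mm from the ring centre along the slide and 0.0–0.2 mm across it. The side fit is less reliable because the ring partly hides the disc there. That is centred, and the gripper is clear of everything, so I'm handing in.

```bash
python3 -c "
from rig import bot
s=bot.read_state();print(s['time_s'],s['force']);print(bot.hand_in())"
```

```text
7.2 [0.79839913 0.60250999 0.28201321]
the job is handed in; nothing more can be done
None
```

I gripped the carriage knob once and turned it clockwise about 1.04 rad, following the carriage about 42 mm towards -y. I then released it, lifted clear and handed in at 7.2 s.

- **Top camera:** after the release, the fit puts the bangle centre about 0.8 mm past the window centre along the slide, and within 0.2 mm across it. The square pad is well outside the ring.
- **Side camera:** the fit disagreed somewhat, at 1.2–1.7 mm along the slide and 2–3 mm across. The ring partly hides the window in that view, so I relied on the top fit.
- **Not touched:** the bangle and the dimmer were never approached by the gripper. I did not measure the dimmer's angle at the end. The measured force stayed around 3 N or less at every check.

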